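Clip mosaic samples on the inspection stage and switch to the raking lamp

TASK

Load every mosaic sample plaque on the table onto the inspection stage, one to a station: draw the station's sprung clip back, set the plaque flat on the rubber pad, centred on it and with its long side flush against the fence, and release the clip so that it springs shut onto the plaque; leave every clip shut, also at an empty station. Then, with all plaques clipped, press the far key of the lamp switch box (the one farthest from the robot) until it stays down and the latched near key pops up. Do not knock over or shove aside the other things on the bench.

Things in the scene. Friction and masses are not known exactly. Their poses are not given: they have to be found in the camera images.
- stage: fixed metal inspection stage, plate 160 (x) x 380 (y) x 15 mm thick; origin at the centre of its underside, x axis pointing from the robot to the fence: a dark steel strip along the whole far (+x) edge, 14 mm above the plate, near face at x = +65 mm. Three stations side by side along y, each a dark flush rubber pad (60 x 84 mm) with a sprung curved clip in front
- seat1 (a point): left (+y) station: the point on the plate's top surface (15 mm above the table) at the centre of its rubber pad, where the centre of a seated plaque's underside belongs; axes parallel to the stage's; the fence's face is 30 mm from it along +x. Stations are 120 mm apart
- clip1 (a joint): angle (rad) of the left (+y) curved steel clip about an upright pivot at (-55, +55) mm (x, y) from seat1; its nose curls to the fence. 0 shut (start; nose 10 mm into the plaque's place), 0.17 on a seated plaque, 1.1 drawn back to its stop, towards the robot. Sprung shut (0.12 Nm, damping 0.06 Nm s/rad); pulled past 0.92 (clicks over a detent, 0.3 Nm) it stays back at about 1.04 till nudged off (under 0.1 Nm)
- pin1 (a point): top centre of the left (+y) clip's black upright thumb pin, 14 mm in diameter, 80 mm above the table (the clip below it only 26 mm). Clip shut, the pin lies (-4, -41) mm (x, y) from the pivot; at angle q this offset is turned by q clockwise seen from above
- seat2 (a point): middle station: the point on the plate's top surface (15 mm above the table) at the centre of its rubber pad, where the centre of a seated plaque's underside belongs; axes parallel to the stage's; the fence's face is 30 mm from it along +x. Stations are 120 mm apart
- clip2 (a joint): angle (rad) of the middle curved steel clip about an upright pivot at (-55, +55) mm (x, y) from seat2; its nose curls to the fence. 0 shut (start; nose 10 mm into the plaque's place), 0.17 on a seated plaque, 1.1 drawn back to its stop, towards the robot. Sprung shut (0.12 Nm, damping 0.06 Nm s/rad); pulled past 0.92 (clicks over a detent, 0.3 Nm) it stays back at about 1.04 till nudged off (under 0.1 Nm)
- pin2 (a point): top centre of the middle clip's black upright thumb pin, 14 mm in diameter, 80 mm above the table (the clip below it only 26 mm). Clip shut, the pin lies (-4, -41) mm (x, y) from the pivot; at angle q this offset is turned by q clockwise seen from above
- seat3 (a point): right (-y) station: the point on the plate's top surface (15 mm above the table) at the centre of its rubber pad, where the centre of a seated plaque's underside belongs; axes parallel to the stage's; the fence's face is 30 mm from it along +x. Stations are 120 mm apart
- clip3 (a joint): angle (rad) of the right (-y) curved steel clip about an upright pivot at (-55, +55) mm (x, y) from seat3; its nose curls to the fence. 0 shut (start; nose 10 mm into the plaque's place), 0.17 on a seated plaque, 1.1 drawn back to its stop, towards the robot. Sprung shut (0.12 Nm, damping 0.06 Nm s/rad); pulled past 0.92 (clicks over a detent, 0.3 Nm) it stays back at about 1.04 till nudged off (under 0.1 Nm)
- pin3 (a point): top centre of the right (-y) clip's black upright thumb pin, 14 mm in diameter, 80 mm above the table (the clip below it only 26 mm). Clip shut, the pin lies (-4, -41) mm (x, y) from the pivot; at angle q this offset is turned by q clockwise seen from above
- plaque1: loose mosaic sample plaque, all alike (about 85 g): plywood backing 60 (x) x 84 (y) x 8 mm with, in the middle on top, a raised cream stone block 30 (x) x 40 (y) mm, 18 mm high (its top 26 mm above the underside), by which to grip it; origin at the centre of the underside. Starts flat on the table; may be absent. Any plaque may go to any station, long (y) side along the fence
- plaque2: loose mosaic sample plaque, all alike (about 85 g): plywood backing 60 (x) x 84 (y) x 8 mm with, in the middle on top, a raised cream stone block 30 (x) x 40 (y) mm, 18 mm high (its top 26 mm above the underside), by which to grip it; origin at the centre of the underside. Starts flat on the table; may be absent. Any plaque may go to any station, long (y) side along the fence
- plaque3: loose mosaic sample plaque, all alike (about 85 g): plywood backing 60 (x) x 84 (y) x 8 mm with, in the middle on top, a raised cream stone block 30 (x) x 40 (y) mm, 18 mm high (its top 26 mm above the underside), by which to grip it; origin at the centre of the underside. Starts flat on the table; may be absent. Any plaque may go to any station, long (y) side along the fence
- key_near (a joint): how far the near key (nearest the robot; latched down at the start) is down (m): 0 up, about 0.011 latched, 0.012 at the stop. Going down takes about 5 N and clicks past 0.006; let go after reaching the stop it stays latched, and any other latched key springs up
- key_mid (a joint): how far the mid key (up at the start) is down (m): 0 up, about 0.011 latched, 0.012 at the stop. Going down takes about 5 N and clicks past 0.006; let go after reaching the stop it stays latched, and any other latched key springs up
- key_far (a joint): how far the far key (farthest from the robot; up at the start; the one to press) is down (m): 0 up, about 0.011 latched, 0.012 at the stop. Going down takes about 5 N and clicks past 0.006; let go after reaching the stop it stays latched, and any other latched key springs up
- key_far_top (a point): centre of the top face of the far key of the lamp switch box. The box is fixed, grey, 170 x 90 x 50 mm high, with three white keys (tops 36 x 36 mm, 48 mm apart centre to centre, near, mid, far) in a row leading away from the robot along this point's x axis; a key's top is 14 mm above the box (64 mm above the table) when up
- dish: bystander: round glass dish of loose tesserae, 72 mm across, 28 mm high, origin at the centre of its underside; not to be disturbed
- tumbler: bystander: drinking glass, 68 mm across, 85 mm high, origin at the centre of its underside; not to be disturbed
- brush: bystander: red hand brush lying flat, 200 mm long; not to be disturbed
- palette_knife: bystander: palette knife lying flat, 190 mm long; not to be disturbed
There are look-alikes about, which are no part of the job. Leave any blue or turquoise look-alike of the plaque2 alone.

How it is judged:
By the outcome, as a careful person would: the job done as asked, in the order asked, and still so for the second after the job is handed in, with the robot touching nothing.
Of plaque1, plaque2, plaque3 only 2 to 3 are there at a start; the rules pass over those that are not, and their reading is None.
At some moment in a run one of plaque1, plaque2, plaque3 may be knocked a few centimetres aside while the robot is not near it.
Once in a run the grip may slacken for a moment while it holds something.
It also fails if it takes over 210 s, if anything falls off the work surface, if the arm or the gripper's body presses on something with over 40 N, if the wrist force passes 120 N, or if a joint passes its speed limit or range.

ROBOT

A 6-joint arm with a two-finger parallel gripper is mounted at the origin on the work surface. World frame = base frame: x ahead of the robot, y to its left, z up, the work surface at z = 0. Lengths are in m, angles in rad, forces in N, time in s.
With the tool pointing down it reaches from about 0.3 to 0.775 m from the base axis. Payload 14.6 kg.
Tool frame: the origin (TCP) lies at the centre of the arm's flange, where the gripper is bolted on; the fingertips stand 199 mm ahead of it and the grasp point (between the pads) lies ctrl.tcp_to_grasp ahead of it (ctrl.tcp_to_grasp is the distance from the TCP to the grasp point, in m); z points along the fingers, y is the line along which they close (so a half turn about z gives the same grasp; the last joint's range is limited). The gripper opens to 94 mm and grips with 3 to 60 N. Pads are 16 mm wide; open, the fingers measure 119 mm over their backs; the gripper's body (75 mm by 177 mm) begins 78 mm behind the grasp point.
Start: joints at [1.138, 0.3, 1.521, -0, 1.321, -0.067], TCP at [0.197, 0.514, 0.405] pointing down, gripper open.
Joint ranges: [-3.03, 3.03], [-0.79, 2.21], [0.23, 2.52], [-1.04, 4.18], [0, 3.07], [-2.55, 2.55]. Speed limits (rad/s): [2.22, 2.22, 2.57, 3.14, 3.14, 3.14].

INTERFACE

Orientations are given as [roll, pitch, yaw] about the fixed x, y, z axes, in that order (R = Rz(yaw) Ry(pitch) Rx(roll)).
In Python, from station import ctrl gives the robot as it stands. The module is installed in compiled form; this text tells all that it offers.
- The arm moves only by the shell command python3 -m jog 'ROWS' [OPENING] [FORCE]. ROWS is JSON, a list of rows, each a list of 6 numbers: the shift along the tool's x, y, z in cm, then the turn, a rotation vector about the tool's x, y, z in rad. In form: [[tx, ty, tz, ax, ay, az], ...]. A call has 1 to 8 rows; each row is the pose to reach, as a shift and turn from the pose commanded when the call began, along the tool's axes at that moment; what a row does not reach only later rows make up. A row lasts 1/10 s, in which the tool goes at most 50 mm and 8.59 degrees, less where a joint would pass 70% of its speed; a pose out of reach is approached as far as the arm can. A call with a gripper value outside its range is refused whole. OPENING is the opening in per cent of the stroke, from 0 (shut) to 100 (fully open), set as the call begins (- or left out, the last holds). The fingers move at their own pace and stop on an object; FORCE is the grip in N (left out, the last holds). Time passes only in rows, so rows that repeat a pose let the fingers close. It gives the time, the measured TCP pose, the force, the opening and the grip force at its end, in the units of the state.
- ctrl.get_obs(): the state, without advancing time (a new reading comes with each control period).
- ctrl.camera(name): name is "scene" or "top" or "wrist"; returns a dict with "img" (384x512x3 uint8, blue, green, red), "intrinsics" (3x3 intrinsics, pixels), "R" (3x3) and "t" (3): a world point X has camera coordinates R X + t. Camera axes: x right, y down, z forward; pixel columns grow to the right and rows downward; lengths in m; the calibration is good to about 2 mm. The wrist camera is an equidistant fisheye: a pixel r from the principal point sees the ray r / f radians off the axis. A picture is of the moment at which its call begins. There is no depth.
- ctrl.hand_in(): hands the job in; it is judged then, once.
The state is a dict: "time_s": time; "qpos": joint angles; "joint_vel": joint speeds; "tau": joint torques, N m; "ee_pos": TCP position; "eef_rot": TCP orientation; "force": force on the tool from outside, world axes, zero at the start; "moment": the same for the moment, N m; "grip_width": finger opening in m; "grip_force": force on a finger pad.
Only numpy, scipy, OpenCV 4.12 (cv2) and the standard library are available. Lean on these libraries where they do the work, as an engineer would, in place of code of your own. Each camera call takes 0.05 s, during which the arm holds its last target. There are 200 camera calls.

## Working session

There is one attempt and no reset: what is moved stays moved. The work goes in short steps, Python scripts to look and compute and a shell command to move; the robot and the scene stay as the last step left them, time stands still between calls to the robot, and variables do not carry over. Pictures are saved under pics/ and viewed, at most 14 in all, crops included, and the job is handed in when it is done.

```bash
mkdir -p pics; ls; python3 - <<'E'
from station import ctrl
import cv2,numpy as np
o=ctrl.get_obs(); print({k:np.round(v,3) for k,v in o.items()}, ctrl.tcp_to_grasp)
for n in ("top","scene"):
    c=ctrl.camera(n); cv2.imwrite(f"pics/{n}0.png",c["img"]); np.savez(f"pics/{n}0.npz",**c)
    print(n,np.round(c["intrinsics"],1).tolist(),np.round(c["R"],3).tolist(),np.round(c["t"],3))
E
```

```text
pics
{'time_s': np.float64(0.0), 'qpos': array([ 1.138,  0.3  ,  1.522, -0.   ,  1.321, -0.067]), 'joint_vel': array([-0.001, -0.   , -0.   , -0.   ,  0.001, -0.001]), 'tau': array([ 1.0000e-03, -5.3182e+01, -3.5274e+01,  7.1000e-02,  2.5000e-02,
       -0.0000e+00]), 'ee_pos': array([0.197, 0.514, 0.404]), 'eef_rot': array([-3.14 , -0.   ,  2.776]), 'force': array([-0.808, -0.66 , -0.728]), 'moment': array([0.024, 0.01 , 0.005]), 'grip_force': np.float64(0.0), 'grip_width': np.float64(0.094)} 0.1804
top [[489.9, 0.0, 256.5], [0.0, 489.9, 184.4], [0.0, 0.0, 1.0]] [[0.004, -1.0, 0.011], [-0.989, -0.006, -0.148], [0.148, -0.01, -0.989]] [-0.023  0.565  1.369]
scene [[489.2, 0.0, 261.8], [0.0, 489.2, 186.2], [0.0, 0.0, 1.0]] [[-0.619, 0.786, 0.009], [0.448, 0.362, -0.817], [-0.645, -0.502, -0.576]] [ 0.345 -0.217  1.922]
```

View pics/top0.png

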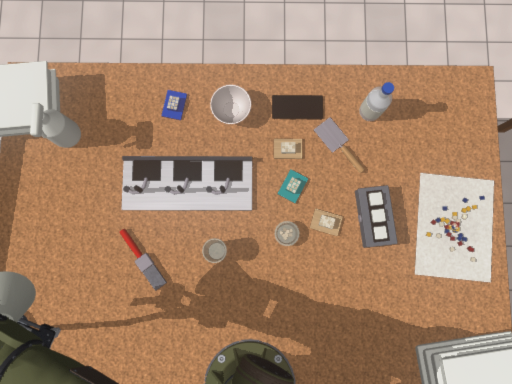

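View pics/scene0.png

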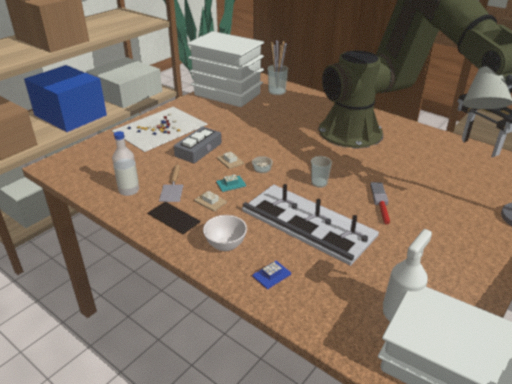

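The top view shows the stage at about (187,185), with two plywood plaques with cream blocks at (288,149) and (327,222). The look-alikes are blue at (174,104) and turquoise at (292,186). The switch box is at (377,215), the dish at (287,233), the tumbler at (215,250) and the knife at (340,145). The plywood ones fit the plaque description, so I'll confirm them in an enlarged crop.

```bash
cat > h.py <<'E'
import cv2,numpy as np
from station import ctrl
def ray(c,u,v,fish=False):
    K=c["intrinsics"]; x=(u-K[0,2])/K[0,0]; y=(v-K[1,2])/K[1,1]
    if fish:
        r=np.hypot(x,y); d=np.array([x/r*np.sin(r),y/r*np.sin(r),np.cos(r)]) if r>1e-9 else np.array([0,0,1.])
    else: d=np.array([x,y,1.])
    return -c["R"].T@c["t"], c["R"].T@d
def hit(c,u,v,z,fish=False):
    o,d=ray(c,u,v,fish); return (o+d*(z-o[2])/d[2])[:2]
def proj(c,X,fish=False):
    p=c["R"]@np.asarray(X,float)+c["t"]; K=c["intrinsics"]
    if fish:
        r=np.hypot(p[0],p[1]); th=np.arctan2(r,p[2]); q=p[:2]/r*th
    else: q=p[:2]/p[2]
    return q*[K[0,0],K[1,1]]+[K[0,2],K[1,2]]
def snap(n,tag):
    c=ctrl.camera(n); cv2.imwrite(f"pics/{tag}.png",c["img"]); np.savez(f"pics/{tag}.npz",**c); return c
def rect_world(c,cnt,z,fish=False):
    pts=np.array([hit(c,u,v,z,fish) for u,v in cnt.reshape(-1,2)],np.float32)
    return cv2.minAreaRect((pts*1000).astype(np.float32))  # mm
E
python3 - <<'E'
from h import *
c=dict(np.load("pics/top0.npz")); im=c["img"]
cv2.imwrite("pics/crop1.png",cv2.resize(im[80:280,100:420],(800,500),interpolation=cv2.INTER_CUBIC))
hsv=cv2.cvtColor(im,cv2.COLOR_BGR2HSV)
for n,p in dict(tumbler=(215,250),dish=(287,233),pA=(288,149),pB=(327,222)).items(): print(n,np.round(hit(c,*p,0.02),3),hsv[p[1],p[0]])
for n,q in dict(stTL=(123,157),stTR=(252,157),stBR=(252,210),stBL=(122,210)).items(): print(n,np.round(hit(c,*q,0.015),3))
for n,q in dict(far=(376,199),mid=(378,216),near=(380,233)).items(): print(n,np.round(hit(c,*q,0.064),3))
E
```

```text
tumbler [0.377 0.098] [ 20  32 161]
dish [ 0.427 -0.109] [ 18  51 191]
pA [ 0.675 -0.113] [ 19  42 208]
pB [ 0.459 -0.225] [ 19  47 208]
stTL [0.648 0.374]
stTR [ 0.651 -0.007]
stBR [ 0.493 -0.008]
stBL [0.492 0.37 ]
far [ 0.522 -0.358]
mid [ 0.474 -0.362]
near [ 0.426 -0.366]
```

View pics/crop1.png

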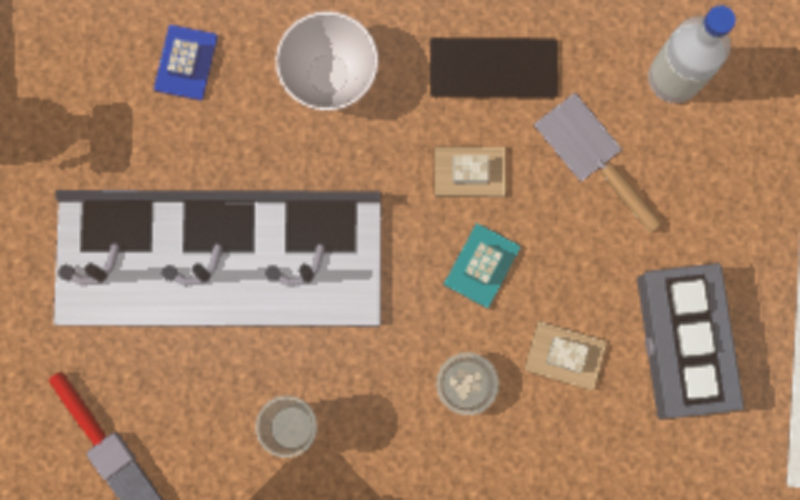

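The crop confirms it. Plywood plaques A at crop (470,168) and B at crop (567,355) are genuine; the blue and turquoise ones aren't, so only two plaques are present. Next I'll move over the stage for a closer look.

```bash
cat >> h.py <<'E'
from scipy.spatial.transform import Rotation as Ro
def row(x,y,z,yaw):
    "row (cm, rad) from present pose to TCP at x,y,z(m), tool down, yaw"
    o=ctrl.get_obs(); R=Ro.from_euler("xyz",o["eef_rot"]); G=Ro.from_euler("xyz",[np.pi,0,yaw])
    s=R.inv().apply(np.array([x,y,z])-o["ee_pos"])*100
    return np.round(np.r_[s,(R.inv()*G).as_rotvec()],3).tolist()
E
python3 -c "
from h import *
print(row(0.45,0.15,0.42,np.pi))"
```

```text
[-36.656, -24.896, -1.561, -0.001, -0.0, -0.366]
```

```bash
R='[-36.6,-24.9,-1.6,0,0,-0.366]'; python3 -m jog '[[-36.6,-24.9,-1.6,0,0,-0.366],[-36.6,-24.9,-1.6,0,0,-0.366],[-36.6,-24.9,-1.6,0,0,-0.366],[-36.6,-24.9,-1.6,0,0,-0.366],[-36.6,-24.9,-1.6,0,0,-0.366],[-36.6,-24.9,-1.6,0,0,-0.366],[-36.6,-24.9,-1.6,0,0,-0.366],[-36.6,-24.9,-1.6,0,0,-0.366]]'; python3 -m jog '[[0,0,0,0,0,0],[0,0,0,0,0,0]]'
python3 - <<'E'
from h import *
print(row(0.45,0.15,0.42,np.pi))
c=snap("wrist","w1"); print(np.round(c["intrinsics"],1).tolist(),np.round(c["R"],3).tolist(),np.round(c["t"],3), -c["R"].T@c["t"])
E
```

```text
time_s: 0.9
ee_pos: [0.4218, 0.189, 0.4189]
eef_rot: [3.142, 0.0, -3.141]
force: [1.4, 0.8, 0.7]
grip_width: 0.0938
grip_force: 0.0
time_s: 1.1
ee_pos: [0.4215, 0.1902, 0.4186]
eef_rot: [-3.142, -0.001, 3.139]
force: [0.6, 0.1, -0.5]
grip_width: 0.0939
grip_force: 0.0
[-2.86, -4.018, -0.142, -0.0, -0.001, -0.002]
[[297.3, 0.0, 256.0], [0.0, 297.3, 186.5], [0.0, 0.0, 1.0]] [[0.001, 1.0, 0.001], [0.974, -0.001, 0.226], [0.226, 0.001, -0.974]] [-0.191 -0.437  0.307] [0.35589276 0.19077517 0.39852931]
```

View pics/w1.png

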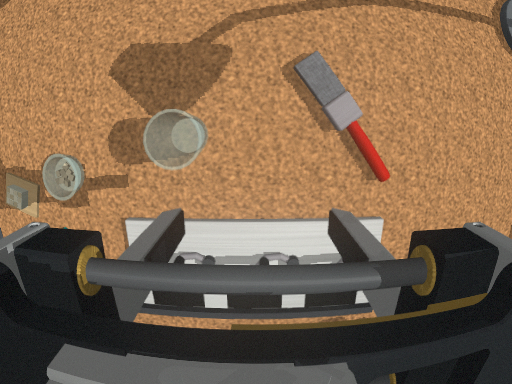

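The wrist picture shows the tumbler at (175,138), the dish at (62,177), the brush and the stage, partly hidden behind the fingers. The camera looks to the robot's side, so I'll turn the tool to yaw 0 to see the stage unobstructed.

```bash
python3 -m jog '[[0,0,0,0,0,1.05],[0,0,0,0,0,1.05],[0,0,0,0,0,1.05],[0,0,0,0,0,1.05],[0,0,0,0,0,1.05],[0,0,0,0,0,1.05],[0,0,0,0,0,1.05],[0,0,0,0,0,1.05]]' >/dev/null;  python3 -m jog '[[0,0,0,0,0,1.05],[0,0,0,0,0,1.05],[0,0,0,0,0,1.05],[0,0,0,0,0,1.05],[0,0,0,0,0,1.05],[0,0,0,0,0,1.05],[0,0,0,0,0,1.05],[0,0,0,0,0,1.05]]' >/dev/null;  python3 -m jog '[[0,0,0,0,0,1.04],[0,0,0,0,0,1.04],[0,0,0,0,0,1.04],[0,0,0,0,0,1.04],[0,0,0,0,0,1.04],[0,0,0,0,0,1.04],[0,0,0,0,0,1.04],[0,0,0,0,0,1.04]]'
python3 -c "
from h import *
print(row(0.43,0.13,0.38,0))"
```

```text
time_s: 3.55
ee_pos: [0.4209, 0.1914, 0.4188]
eef_rot: [3.142, 0.0, 0.007]
force: [-0.2, -0.8, -0.6]
grip_width: 0.0941
grip_force: 0.0
[0.865, 6.146, 3.881, 0.0, 0.0, 0.007]
```

```bash
python3 -m jog '[[0.9,6.1,3.9,0,0,0.007],[0.9,6.1,3.9,0,0,0.007],[0.9,6.1,3.9,0,0,0.007],[0.9,6.1,3.9,0,0,0.007],[0.9,6.1,3.9,0,0,0.007]]'
python3 - <<'E'
from h import *
c=snap("wrist","w2"); print(np.round(c["R"],3).tolist(), -c["R"].T@c["t"])
c=snap("wrist","w2b"); cv2.imwrite("pics/w2v.png",cv2.resize(c["img"],(800,600),interpolation=cv2.INTER_CUBIC))
E
```

```text
time_s: 4.05
ee_pos: [0.4303, 0.1308, 0.3806]
eef_rot: [-3.141, -0.001, -0.001]
force: [-0.1, -0.4, 0.6]
grip_width: 0.094
grip_force: 0.0
[[0.0, -1.0, -0.001], [-0.975, -0.001, 0.224], [-0.224, 0.001, -0.975]] [0.49501129 0.13109363 0.36059942]
```

View pics/w2v.png

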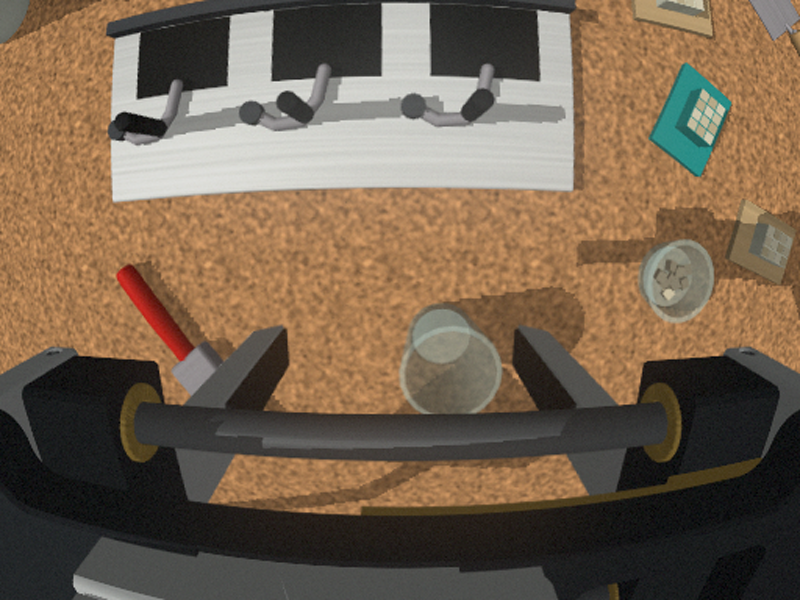

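The wrist view shows the stage with its three pads (view px about (183,55), (327,40), (485,42)), the black pins, the turquoise look-alike at (693,118) and plaque B at (765,240). Next I'll fit the plate edges and pad edges on z = 15 mm.

```bash
python3 - <<'E'
from h import *
c=dict(np.load("pics/w2b.npz")); im=c["img"]; hsv=cv2.cvtColor(im,cv2.COLOR_BGR2HSV).astype(int)
H=lambda u,v,z=0.015: hit(c,u,v,z,True)
plate=((hsv[...,1]<50)&(hsv[...,2]>120))
# near edge: lowest plate pixel per column, in img rows<135
pts=[]
for u in range(85,360,5):
    vs=np.where(plate[90:135,u])[0]
    if len(vs): pts.append(H(u,90+vs.max()+0.5))
pts=np.array(pts); p=np.polyfit(pts[:,1],pts[:,0],1); print("near edge x at y=.182",np.polyval(p,.182),"slope",p[0],"res",np.std(pts[:,0]-np.polyval(p,pts[:,1])))
for side in (0,1):
    q=[]
    for v in range(60,115,5):
        us=np.where(plate[v,60:380])[0]+60
        q.append(H(us.min()-.5 if side==0 else us.max()+.5,v))
    q=np.array(q); pp=np.polyfit(q[:,0],q[:,1],1); print("side",side,"y at x=.57",np.polyval(pp,.57),pp[0],np.std(q[:,1]-np.polyval(pp,q[:,0])))
dark=(hsv[...,2]<60)
n,l,s,ce=cv2.connectedComponentsWithStats(dark[:70].astype(np.uint8))
for u0,u1,v0 in ((95,140,30),(180,240,25),(282,338,25)):
    r=[]
    for v in range(v0-8,v0+8,3):
        row_=dark[v,:]; m=(u0+u1)//2
        a=m
        while row_[a]: a-=1
        b=m
        while row_[b]: b+=1
        r.append((H(a+.5,v)[1],H(b-.5,v)[1]))
    e=[]
    for u in range(u0,u1-20,4):
        v=v0
        while dark[v,u]: v+=1
        e.append(H(u,v-.5)[0])
    print("pad y edges",np.round(np.median(r,axis=0),4),"ctr",np.median(r,axis=0).mean(),"near edge x",np.round(np.median(e),4))
# pins: tops at z=.08
n,l,s,ce=cv2.connectedComponentsWithStats(dark.astype(np.uint8))
for i in range(1,n):
    if 60<s[i,4]<1500 and ce[i][1]<100: print("comp",s[i],np.round(ce[i],1))
E
```

```text
near edge x at y=.182 0.49430668373344755 slope -0.004108386795276085 res 0.00035496894020468477
side 0 y at x=.57 0.3696509888310922 0.004063861656759428 0.01763750080244024
side 1 y at x=.57 -0.0015912066869642814 0.003678030061960612 0.0005334482910083787
pad y edges [0.3494 0.2665] ctr 0.3079475493325312 near edge x 0.5795
pad y edges [0.2289 0.1461] ctr 0.18752844882658354 near edge x 0.5797
pad y edges [0.1088 0.0265] ctr 0.067626264516849 near edge x 0.5807
comp [296  57  20  20 175] [305.1  66.6]
comp [178  59  22  19 243] [188.7  68.3]
comp [ 73  72  34  18 368] [88.7 79.8]
```

```bash
cat >> h.py <<'E'
SEAT={1:np.array([.6090,.3077]),2:np.array([.6095,.1877]),3:np.array([.6100,.0677])}
def pin(i,q=0):
    c,s=np.cos(q),np.sin(q); return SEAT[i]+np.array([-55+c*-4+s*-41, 55+s*4+c*-41])/1000
E
python3 - <<'E'
from h import *
c=dict(np.load("pics/w2b.npz"))
for i,m in ((3,(305.1,66.6)),(2,(188.7,68.3)),(1,(88.7,79.8))):
    p=pin(i); print(i,p,np.round(proj(c,[*p,.08],True),1),np.round(proj(c,[*p,.03],True),1),np.round(proj(c,[*p,.055],True),1),m)
p=pin(3); print(row(*p,0.30,.95),row(*p,.239,.95))
E
```

```text
3 [0.551  0.0817] [308.8  61.9] [301.   70.1] [304.6  66.3] (305.1, 66.6)
2 [0.5505 0.2017] [182.3  63.6] [193.1  71.4] [188.1  67.8] (188.7, 68.3)
1 [0.55   0.3217] [76.8 76.7] [98.9 80.9] [88.5 78.9] (88.7, 79.8)
[12.081, 4.877, 8.058, 0.0, -0.001, -0.952] [12.075, 4.878, 14.158, 0.0, -0.001, -0.952]
```

```bash
python3 -m jog '[[12.1,4.9,4,0,0,-0.952],[12.1,4.9,6,0,0,-0.952],[12.1,4.9,8,0,0,-0.952],[12.1,4.9,8,0,0,-0.952],[12.1,4.9,8,0,0,-0.952],[12.1,4.9,8,0,0,-0.952],[12.1,4.9,8,0,0,-0.952],[12.1,4.9,8,0,0,-0.952]]' 45 20 ; python3 -c "
from h import *
p=pin(3); print(row(*p,0.239,.95))"
```

```text
time_s: 4.95
ee_pos: [0.5511, 0.0809, 0.3001]
eef_rot: [3.141, -0.0, 0.949]
force: [-0.1, -0.3, -0.1]
grip_width: 0.0424
grip_force: 0.0
[0.054, -0.055, 6.109, 0.0, -0.0, -0.001]
```

Now I'll descend, close on the pin, and compute the arc rows.

```bash
python3 -m jog '[[0,0,3,0,0,0],[0.05,-0.05,6.1,0,0,0],[0.05,-0.05,6.1,0,0,0],[0.05,-0.05,6.1,0,0,0]]' ; python3 -m jog '[[0,0,0,0,0,0],[0,0,0,0,0,0],[0,0,0,0,0,0],[0,0,0,0,0,0],[0,0,0,0,0,0]]' 0 20; python3 -c "
from h import *
o=ctrl.get_obs();print(row(*pin(3),.239,.95))
for q in np.linspace(.15,1.06,8):
    d=(pin(3,q)-pin(3))*100; t=.95; print(round(q,2),np.round([d@[np.cos(t),np.sin(t)],d@[np.sin(t),-np.cos(t)]],2))"
```

```text
time_s: 5.35
ee_pos: [0.5511, 0.0813, 0.2396]
eef_rot: [-3.141, 0.0, 0.947]
force: [0.0, -0.0, 0.4]
grip_width: 0.0424
grip_force: 0.0
time_s: 5.85
ee_pos: [0.551, 0.081, 0.2394]
eef_rot: [3.141, -0.0, 0.947]
force: [-2.2, -0.3, 4.8]
grip_width: 0.0138
grip_force: 20.0
[0.06, -0.037, 0.038, 0.0, -0.0, -0.003]
0.15 [-0.27 -0.56]
0.28 [-0.43 -1.07]
0.41 [-0.53 -1.59]
0.54 [-0.55 -2.13]
0.67 [-0.51 -2.66]
0.8 [-0.4  -3.18]
0.93 [-0.22 -3.69]
1.06 [ 0.03 -4.16]
```

```bash
python3 -m jog '[[-0.27,-0.56,0,0,0,0],[-0.43,-1.07,0,0,0,0],[-0.53,-1.59,0,0,0,0],[-0.55,-2.13,0,0,0,0],[-0.51,-2.66,0,0,0,0],[-0.4,-3.18,0,0,0,0],[-0.22,-3.69,0,0,0,0],[0.03,-4.16,0,0,0,0]]' ; python3 -m jog '[[0,0,0,0,0,0],[0,0,0,0,0,0],[0,0,0,0,0,0]]'; python3 -c "
from h import *
print(pin(3,1.04),row(*pin(3,1.04),.239,.95))"
```

```text
time_s: 6.65
ee_pos: [0.5174, 0.1049, 0.2391]
eef_rot: [3.14, 0.0, 0.946]
force: [2.9, -9.3, 2.1]
grip_width: 0.0134
grip_force: 20.0
time_s: 6.95
ee_pos: [0.5172, 0.1051, 0.239]
eef_rot: [3.141, 0.001, 0.947]
force: [-0.5, -5.1, 3.0]
grip_width: 0.0135
grip_force: 20.0
[0.51761655 0.10539459] [0.043, 0.015, 0.003, 0.001, 0.001, -0.003]
```

```bash
python3 -m jog '[[0,0,0,0,0,0],[0,0,0,0,0,0],[0,0,0,0,0,0],[0,0,-3,0,0,0],[0,0,-6.1,0,0,0],[0,0,-6.1,0,0,0]]' 45 20; python3 -c "
from h import *
print(row(*pin(2),.30,.95))"
```

```text
time_s: 7.55
ee_pos: [0.5179, 0.1057, 0.3035]
eef_rot: [3.137, -0.004, 0.947]
force: [0.4, -1.2, -0.2]
grip_width: 0.0423
grip_force: 0.0
[9.693, -2.958, 0.376, 0.004, -0.004, -0.003]
```

```bash
python3 -m jog '[[9.7,-2.95,0,0,0,0],[9.7,-2.95,0,0,0,0],[9.7,-2.95,0,0,0,0],[9.7,-2.95,0,0,0,0]]'; python3 -c "
from h import *
print(row(*pin(2),.239,.95))"
```

```text
time_s: 7.95
ee_pos: [0.5498, 0.2022, 0.2987]
eef_rot: [-3.141, 0.001, 0.949]
force: [0.2, -0.6, -0.3]
grip_width: 0.042
grip_force: 0.0
[0.007, 0.092, 5.968, -0.001, 0.001, -0.001]
```

```bash
python3 -m jog '[[0,0.05,3,0,0,0],[0,0.05,6,0,0,0],[0,0.05,6,0,0,0],[0,0.05,6,0,0,0]]' ; python3 -m jog '[[0,0,0,0,0,0],[0,0,0,0,0,0],[0,0,0,0,0,0],[0,0,0,0,0,0],[0,0,0,0,0,0]]' 0 20;python3 -m jog '[[-0.27,-0.56,0,0,0,0],[-0.43,-1.07,0,0,0,0],[-0.53,-1.59,0,0,0,0],[-0.55,-2.13,0,0,0,0],[-0.51,-2.66,0,0,0,0],[-0.4,-3.18,0,0,0,0],[-0.22,-3.69,0,0,0,0],[0.03,-4.16,0,0,0,0]]' ; python3 -m jog '[[0,0,0,0,0,0],[0,0,0,0,0,0],[0,0,0,0,0,0]]'; python3 -c "
from h import *
print(pin(2,1.04),row(*pin(2,1.04),.239,.95))"
```

```text
time_s: 8.35
ee_pos: [0.5505, 0.2004, 0.2403]
eef_rot: [-3.141, 0.001, 0.946]
force: [-0.3, 0.1, 0.9]
grip_width: 0.0421
grip_force: 0.0
time_s: 8.85
ee_pos: [0.5506, 0.2012, 0.2404]
eef_rot: [3.141, -0.001, 0.947]
force: [-1.0, -0.7, 4.6]
grip_width: 0.0136
grip_force: 20.0
time_s: 9.65
ee_pos: [0.517, 0.2252, 0.24]
eef_rot: [3.14, 0.001, 0.946]
force: [1.5, -10.2, 2.5]
grip_width: 0.0139
grip_force: 20.0
time_s: 9.95
ee_pos: [0.5168, 0.2257, 0.2399]
eef_rot: [-3.141, 0.0, 0.947]
force: [-1.0, -1.6, 1.8]
grip_width: 0.014
grip_force: 20.0
[0.51711655 0.22539459] [-0.011, 0.043, 0.091, -0.0, 0.0, -0.003]
```

```bash
python3 -m jog '[[0,0,0,0,0,0],[0,0,0,0,0,0],[0,0,0,0,0,0],[0,0,-3,0,0,0],[0,0,-6.1,0,0,0],[0,0,-10,0,0,0],[0,0,-10,0,0,0]]' 100 20; python3 -c "
from h import *
print(row(.45,-.15,.42,0))"
```

```text
time_s: 10.65
ee_pos: [0.5173, 0.226, 0.3449]
eef_rot: [3.137, -0.007, 0.947]
force: [0.3, 0.0, -0.8]
grip_width: 0.066
grip_force: 0.0
[-34.399, 16.536, -7.663, 0.001, -0.008, 0.947]
```

```bash
python3 -m jog '[[-34.4,16.5,-7.7,0,0,0.947],[-34.4,16.5,-7.7,0,0,0.947],[-34.4,16.5,-7.7,0,0,0.947],[-34.4,16.5,-7.7,0,0,0.947],[-34.4,16.5,-7.7,0,0,0.947],[-34.4,16.5,-7.7,0,0,0.947],[-34.4,16.5,-7.7,0,0,0.947],[-34.4,16.5,-7.7,0,0,0.947]]'; python3 -m jog '[[0,0,0,0,0,0],[0,0,0,0,0,0]]'; python3 - <<'E'
from h import *
print(row(.45,-.15,.42,0))
c=snap("wrist","w3"); cv2.imwrite("pics/w3v.png",cv2.resize(c["img"],(800,600),interpolation=cv2.INTER_CUBIC))
E
```

```text
time_s: 11.45
ee_pos: [0.4489, -0.1521, 0.417]
eef_rot: [3.142, -0.0, -0.003]
force: [0.3, -0.1, 0.5]
grip_width: 0.0941
grip_force: 0.0
time_s: 11.65
ee_pos: [0.4496, -0.1502, 0.4163]
eef_rot: [-3.141, 0.0, -0.002]
force: [-0.4, 0.8, -0.1]
grip_width: 0.0936
grip_force: 0.0
[0.035, -0.022, -0.372, -0.0, 0.0, -0.002]
```

View pics/w3v.png

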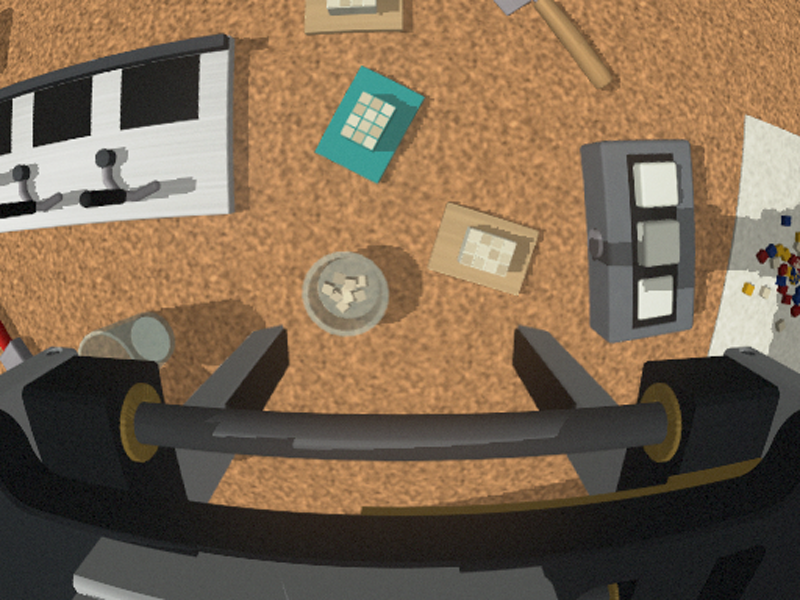

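The picture shows plaque B at view (485,247), plaque A at the top edge (355,15), the turquoise look-alike (370,125), the dish (345,293), the keys (657,184), (657,243) and (655,298), and clips 2 and 3 held back. I'll measure B and the keys.

```bash
cat >> h.py <<'E'
def plaque(c,u0,v0,u1,v1,dbg=None):
    "raw-pixel window -> plywood rect at z=.008 and block rect at z=.026"
    im=cv2.GaussianBlur(c["img"],(3,3),0)[v0:v1,u0:u1]; hsv=cv2.cvtColor(im,cv2.COLOR_BGR2HSV)
    out=[]
    for m,z in (((hsv[...,1]<135)&(hsv[...,2]>90),.008),((hsv[...,1]<75)&(hsv[...,2]>120),.026)):
        m=cv2.morphologyEx(m.astype(np.uint8),cv2.MORPH_OPEN,np.ones((3,3)))
        cs,_=cv2.findContours(m,cv2.RETR_EXTERNAL,cv2.CHAIN_APPROX_NONE)
        k=max(cs,key=cv2.contourArea)
        r=rect_world(c,k+np.array([u0,v0]),z,True); out.append(r)
        if dbg: cv2.drawContours(im,[k],-1,(0,0,255) if z<.01 else (255,0,0),1)
    if dbg: cv2.imwrite(dbg,cv2.resize(im,None,fx=6,fy=6,interpolation=cv2.INTER_NEAREST))
    return out
E
python3 - <<'E'
from h import *
c=dict(np.load("pics/w3.npz"))
for r in plaque(c,265,120,355,200,"pics/dbgB.png"): print(np.round(r[0],1),np.round(r[1],1),round(r[2],1))
im=c["img"];hsv=cv2.cvtColor(im,cv2.COLOR_BGR2HSV)
m=((hsv[...,1]<45)&(hsv[...,2]>175)).astype(np.uint8); m[:, :398]=0; m[:,440:]=0; m[:95]=0;m[210:]=0
cs,_=cv2.findContours(m,cv2.RETR_EXTERNAL,cv2.CHAIN_APPROX_NONE)
for k in cs:
    if cv2.contourArea(k)>150: r=rect_world(c,k,.064,True); print("key",np.round(r[0],1),np.round(r[1],1),round(r[2],1))
E
```

```text
[ 460.6 -223.9] [109.7 125.5] 0.4
[ 461.9 -219.5] [43.9 31.6] 73.4
key [ 432.6 -358.6] [32.7 31.6] 7.7
key [ 524.1 -350.6] [34.3 40.5] 7.1
```

View pics/dbgB.png

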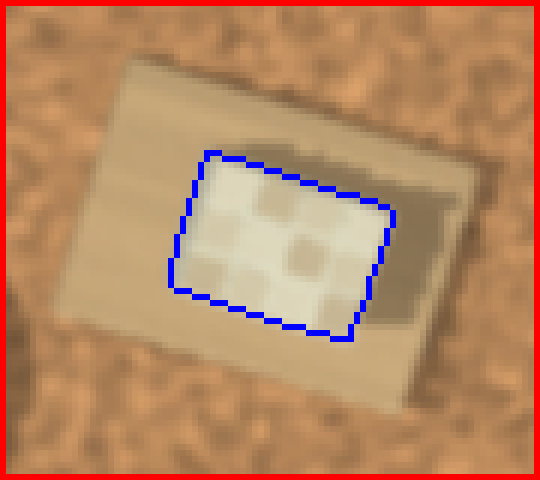

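The blue outline follows the block and a little of its side face; the plywood corners are clear at crop (133,58), (478,165), (400,412) and (60,312). I'll use those corners.

```bash
python3 - <<'E'
from h import *
c=dict(np.load("pics/w3.npz"))
P=np.array([hit(c,265+(u-3)/6,120+(v-3)/6,.008,True) for u,v in ((133,58),(478,165),(400,412),(60,312))])
print(np.round(P*1000,1),P.mean(0)*1000,np.linalg.norm(np.roll(P,-1,0)-P,axis=1)*1000)
d=P[1]-P[0]+P[2]-P[3]; print("long axis angle from -y",np.degrees(np.arctan2(d[0],-d[1])))
x,y=P.mean(0); print(np.arctan2(d[0],-d[1]))
E
```

```text
[[ 501.  -189.3]
 [ 478.9 -268. ]
 [ 421.9 -252.4]
 [ 444.7 -173.9]] [ 461.6205944  -220.88234719] [81.74656832 59.02679102 81.71656462 58.29762231]
long axis angle from -y -15.934511637217794
-0.2781096927668027
```

```bash
python3 -c "
from h import *
print(row(.4617,-.2205,.26,-.278))"
```

```text
[1.201, 7.111, 15.617, -0.0, 0.001, 0.278]
```

```bash
python3 -m jog '[[1.2,7.1,3,0,0,0.278],[1.2,7.1,8,0,0,0.278],[1.2,7.1,12,0,0,0.278],[1.2,7.1,15.6,0,0,0.278],[1.2,7.1,15.6,0,0,0.278],[1.2,7.1,15.6,0,0,0.278]]' 75 25; python3 - <<'E'
from h import *
print(row(.4617,-.2205,.209,-.278))
c=snap("wrist","w4"); 
E
```

```text
time_s: 12.3
ee_pos: [0.4624, -0.22, 0.2616]
eef_rot: [-3.141, 0.0, -0.277]
force: [-0.3, -0.6, 0.5]
grip_width: 0.0706
grip_force: 0.0
[-0.053, 0.067, 5.261, -0.0, 0.0, 0.001]
```

View pics/w4.png

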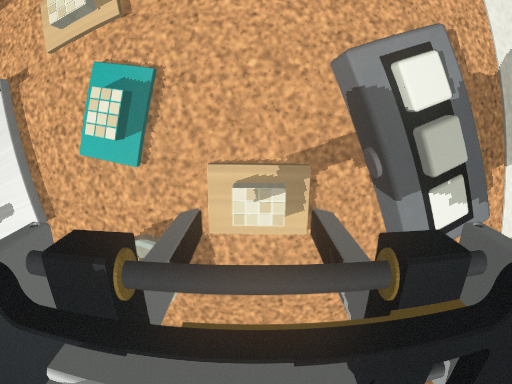

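Plaque B is square between the fingers (px 208–310, row 200), so I'll descend and grip.

```bash
python3 -m jog '[[0,0.05,2.5,0,0,0],[0,0.05,5.2,0,0,0],[0,0.05,5.2,0,0,0],[0,0.05,5.2,0,0,0]]' ; python3 -m jog '[[0,0,0,0,0,0],[0,0,0,0,0,0],[0,0,0,0,0,0],[0,0,0,0,0,0],[0,0,0,0,0,0]]' 0 25; python3 -m jog '[[0,0,-3,0,0,0],[0,0,-7,0,0,0],[0,0,-7,0,0,0],[0,0,-7,0,0,0]]'; python3 -c "
from h import *
print(row(SEAT[3][0]-.006,SEAT[3][1],.28,0.0))"
```

```text
time_s: 12.75
ee_pos: [0.4623, -0.2213, 0.211]
eef_rot: [3.141, -0.002, -0.278]
force: [-0.6, 0.3, -0.2]
grip_width: 0.0702
grip_force: 0.0
time_s: 13.25
ee_pos: [0.4617, -0.2214, 0.2092]
eef_rot: [3.142, -0.0, -0.278]
force: [-0.4, -0.0, 4.2]
grip_width: 0.0395
grip_force: 25.0
time_s: 13.65
ee_pos: [0.4616, -0.2213, 0.2792]
eef_rot: [3.141, -0.001, -0.278]
force: [0.4, -0.8, -2.1]
grip_width: 0.0399
grip_force: 25.0
[5.758, -31.697, -0.085, 0.0, -0.001, -0.278]
```

```bash
python3 -m jog '[[1,-4,-2,0,0,-0.1],[2,-8,-2,0,0,-0.2],[3,-13,-2,0,0,-0.28],[4,-18,-2,0,0,-0.282],[4.8,-23,-2,0,0,-0.282],[5.5,-28,-2,0,0,-0.282],[5.75,-31.7,-2,0,0,-0.282],[5.75,-31.7,-2,0,0,-0.282]]'; python3 -m jog '[[0,0,0,0,0,0],[0,0,0,0,0,0]]'; python3 - <<'E'
from h import *
print(row(SEAT[3][0]-.006,SEAT[3][1],.226,0.004))
c=snap("wrist","w5"); 
E
```

```text
time_s: 14.45
ee_pos: [0.6045, 0.0719, 0.2967]
eef_rot: [-3.141, 0.002, 0.008]
force: [-0.8, -0.9, -0.3]
grip_width: 0.0397
grip_force: 25.0
time_s: 14.65
ee_pos: [0.6037, 0.0668, 0.2978]
eef_rot: [3.141, 0.002, 0.003]
force: [-0.1, 0.3, -0.6]
grip_width: 0.0398
grip_force: 25.0
[0.039, -0.087, 7.179, 0.0, 0.002, -0.001]
```

View pics/w5.png

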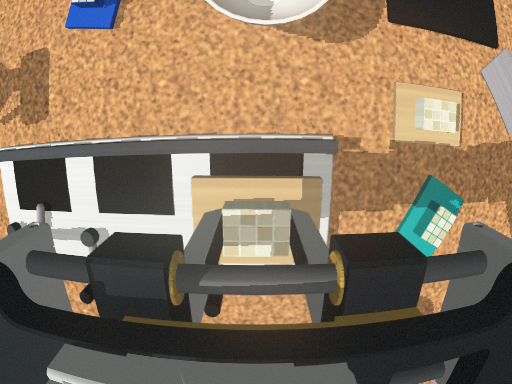

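The plaque is held level with its far edge at row 178, and A is at (428,115). I'll compute how the plaque sits in the hand.

```bash
python3 - <<'E'
from h import *
c=dict(np.load("pics/w5.npz"))
for u,v in ((193,178),(322,178),(256,178)): print(np.round(hit(c,u,v,.0966,True)*1000,1))
print("fence near-face/plate", [np.round(hit(c,u,v,.029,True)*1000,1) for u,v in ((150,153),(330,152))])
E
```

```text
[631.5 107.2]
[631.9  25.8]
[631.6  67.4]
fence near-face/plate [array([640.1, 160.5]), array([641. ,   4.1])]
```

```bash
python3 -m jog '[[0,-0.1,3,0,0,0],[0,-0.1,5.5,0,0,0],[0,-0.1,7.2,0,0,0],[0,-0.1,7.2,0,0,0],[0,-0.1,7.2,0,0,0]]'; python3 -m jog '[[0.3,0,0,0,0,0],[0.6,0,0,0,0,0],[0.75,0,0,0,0,0],[0.85,0,0,0,0,0],[0.85,0,0,0,0,0]]';python3 -c "
from h import *
print(ctrl.get_obs()['moment'],row(.612,SEAT[3][1],.2242,.004))"
```

```text
time_s: 15.2
ee_pos: [0.604, 0.0678, 0.2271]
eef_rot: [3.142, 0.0, 0.003]
force: [-0.2, -0.3, -0.7]
grip_width: 0.0396
grip_force: 25.0
time_s: 15.7
ee_pos: [0.6117, 0.0686, 0.2268]
eef_rot: [3.141, 0.006, 0.004]
force: [-15.3, -2.6, 7.8]
grip_width: 0.0395
grip_force: 25.0
[-0.33354074  3.17397307  0.27438791] [0.029, 0.094, 0.261, 0.001, 0.006, 0.0]
```

Fence contact is confirmed (−15 N). I'll ease off half a millimetre, lower onto the pad and check.

```bash
python3 -m jog '[[-0.06,0.06,0.1,0,0,0],[-0.06,0.06,0.2,0,0,0],[-0.06,0.06,0.27,0,0,0],[-0.06,0.06,0.27,0,0,0]]'; python3 -m jog '[[0,0,0,0,0,0],[0,0,0,0,0,0],[0,0,0,0,0,0],[0,0,0,0,0,0]]' 62; python3 -m jog '[[0,0,-2,0,0,0],[0,0,-6,0,0,0],[-5,0,-8,0,0,0],[-9,0,-8,0,0,0],[-9,0,-8,0,0,0],[-9,0,-8,0,0,0]]'; python3 - <<'E'
from h import *
c=snap("wrist","w6"); cv2.imwrite("pics/w6v.png",cv2.resize(c["img"][:256],(800,400),interpolation=cv2.INTER_CUBIC))
E
```

```text
time_s: 16.1
ee_pos: [0.6113, 0.0682, 0.2241]
eef_rot: [3.141, 0.004, 0.004]
force: [-9.6, -0.2, 3.1]
grip_width: 0.0396
grip_force: 25.0
time_s: 16.5
ee_pos: [0.612, 0.0681, 0.2244]
eef_rot: [-3.142, -0.001, 0.004]
force: [1.1, 0.1, 0.1]
grip_width: 0.0582
grip_force: 0.0
time_s: 17.1
ee_pos: [0.5218, 0.0678, 0.3049]
eef_rot: [-3.142, -0.002, 0.004]
force: [1.3, -1.0, 0.4]
grip_width: 0.058
grip_force: 0.0
```

View pics/w6v.png

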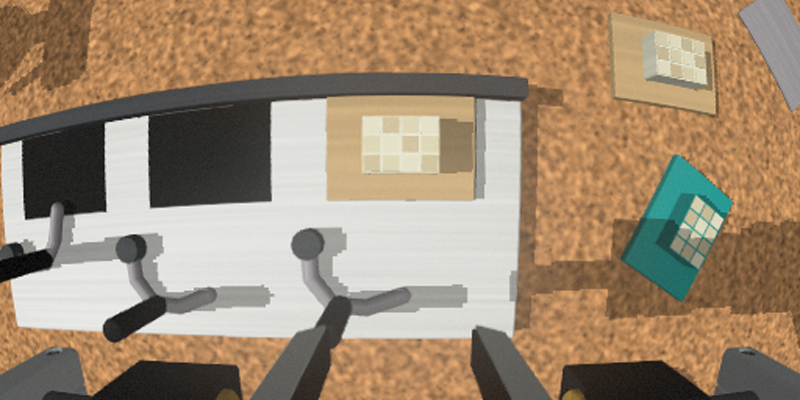

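Plaque B sits squarely over pad 3, against the fence (view 327–475 × 97–200). I'll check its y, then go to pin 3.

```bash
python3 - <<'E'
from h import *
c=dict(np.load("pics/w6.npz")); k=1/1.5625
for u,v in ((327,180),(475,180),(400,200),(340,97.5),(460,97.5)): print(np.round(hit(c,u*k,v*k,.023,True)*1000,1))
print("pad2",[np.round(hit(c,u*k,v*k,.015,True)*1000,1) for u,v in ((148,170),(271,170))])
print(row(*pin(3,1.04),.30,.95))
A=[(612,12),(716,39),(715,114),(610,92)]
P=np.array([hit(c,u*k,v*k,.008,True) for u,v in A])*1000; print(P,P.mean(0))
E
```

```text
[590.5 109.9]
[591.   26.5]
[578.9  68.7]
[637.8 102.7]
[638.1  35.4]
pad2 [array([603. , 229.4]), array([597.5, 144.9])]
[-0.475, -3.76, 0.477, 0.001, -0.002, -0.946]
[[ 709.99051254  -68.33880738]
 [ 708.51515736 -155.5084791 ]
 [ 650.93666455 -150.31852439]
 [ 653.17128939  -63.81250885]] [ 680.65340596 -109.49457993]
```

```bash
python3 -m jog '[[-0.5,-3.8,0.2,0,0,-0.946],[-0.5,-3.8,0.2,0,0,-0.946],[-0.5,-3.8,0.2,0,0,-0.946],[-0.5,-3.8,0.2,0,0,-0.946],[-0.5,-3.8,0.2,0,0,-0.946],[-0.5,-3.8,0.2,0,0,-0.946],[-0.5,-3.8,0.2,0,0,-0.946],[-0.5,-3.8,0.2,0,0,-0.946]]' 45 20; python3 -c "
from h import *
print(row(*pin(3,1.04),.239,.95))
for q in np.linspace(.96,.32,8):
    d=(pin(3,q)-pin(3,1.04))*100; t=.95; print(round(q,2),np.round([d@[np.cos(t),np.sin(t)],d@[np.sin(t),-np.cos(t)]],2))"
```

```text
time_s: 17.95
ee_pos: [0.5178, 0.1058, 0.3019]
eef_rot: [3.141, -0.0, 0.95]
force: [-0.1, -0.1, -0.5]
grip_width: 0.0423
grip_force: 0.0
[-0.044, 0.01, 6.292, 0.0, -0.0, 0.0]
0.96 [-0.15  0.29]
0.87 [-0.29  0.64]
0.78 [-0.41  1.  ]
0.69 [-0.48  1.37]
0.59 [-0.53  1.74]
0.5 [-0.54  2.12]
0.41 [-0.51  2.5 ]
0.32 [-0.45  2.87]
```

```bash
python3 -m jog '[[0,0,3,0,0,0],[-0.04,0,6.2,0,0,0],[-0.04,0,6.2,0,0,0],[-0.04,0,6.2,0,0,0]]'; python3 -m jog '[[0,0,0,0,0,0],[0,0,0,0,0,0],[0,0,0,0,0,0],[0,0,0,0,0,0],[0,0,0,0,0,0]]' 0 20; python3 -m jog '[[-0.15,0.29,0,0,0,0],[-0.29,0.64,0,0,0,0],[-0.41,1.0,0,0,0,0],[-0.48,1.37,0,0,0,0],[-0.53,1.74,0,0,0,0],[-0.54,2.12,0,0,0,0],[-0.51,2.5,0,0,0,0],[-0.45,2.87,0,0,0,0]]'; python3 -m jog '[[0,0,0,0,0,0],[0,0,0,0,0,0],[0,0,0,0,0,0],[0,0,0,0,0,0],[0,0,0,0,0,0]]' 60; python3 -m jog '[[0,0,-3,0,0,0],[0,0,-8,0,0,0],[0,0,-12,0,0,0],[0,0,-12,0,0,0]]' 60; python3 -c "
from h import *
print(row(.52,-.10,.34,0))"
```

```text
time_s: 18.35
ee_pos: [0.5171, 0.1055, 0.2406]
eef_rot: [-3.141, 0.0, 0.949]
force: [1.2, -0.3, 0.9]
grip_width: 0.0423
grip_force: 0.0
time_s: 18.85
ee_pos: [0.517, 0.1054, 0.2409]
eef_rot: [3.14, -0.002, 0.95]
force: [4.9, -1.1, 1.6]
grip_width: 0.0135
grip_force: 20.0
time_s: 19.65
ee_pos: [0.5373, 0.0847, 0.2406]
eef_rot: [-3.141, 0.001, 0.95]
force: [-3.3, 0.2, 5.9]
grip_width: 0.0137
grip_force: 20.0
time_s: 20.15
ee_pos: [0.5371, 0.0852, 0.24]
eef_rot: [-3.141, 0.0, 0.95]
force: [0.4, -0.4, 0.3]
grip_width: 0.0503
grip_force: 0.0
time_s: 20.55
ee_pos: [0.5376, 0.0852, 0.3656]
eef_rot: [3.135, -0.006, 0.95]
force: [-0.1, 0.3, 0.0]
grip_width: 0.0561
grip_force: 0.0
[-16.101, 9.331, 2.528, 0.003, -0.008, 0.95]
```

```bash
python3 -m jog '[[-16.1,9.3,0,0,0,0.95],[-16.1,9.3,0,0,0,0.95],[-16.1,9.3,0,0,0,0.95],[-16.1,9.3,2.2,0,0,0.95],[-16.1,9.3,2.2,0,0,0.95],[-16.1,9.3,2.2,0,0,0.95],[-16.1,9.3,2.2,0,0,0.95],[-16.1,9.3,2.2,0,0,0.95]]' 75;python3 -m jog '[[0,0,0,0,0,0],[0,0,0,0,0,0]]'; python3 - <<'E'
from h import *
c=snap("wrist","w7"); cv2.imwrite("pics/w7v.png",cv2.resize(c["img"][:256],(800,400),interpolation=cv2.INTER_CUBIC))
E
```

```text
time_s: 21.35
ee_pos: [0.5191, -0.1, 0.3373]
eef_rot: [-3.141, 0.001, -0.001]
force: [-0.5, -0.2, -0.4]
grip_width: 0.0705
grip_force: 0.0
time_s: 21.55
ee_pos: [0.5192, -0.0999, 0.3379]
eef_rot: [-3.141, 0.0, 0.001]
force: [0.1, -0.3, 1.2]
grip_width: 0.0701
grip_force: 0.0
```

View pics/w7v.png

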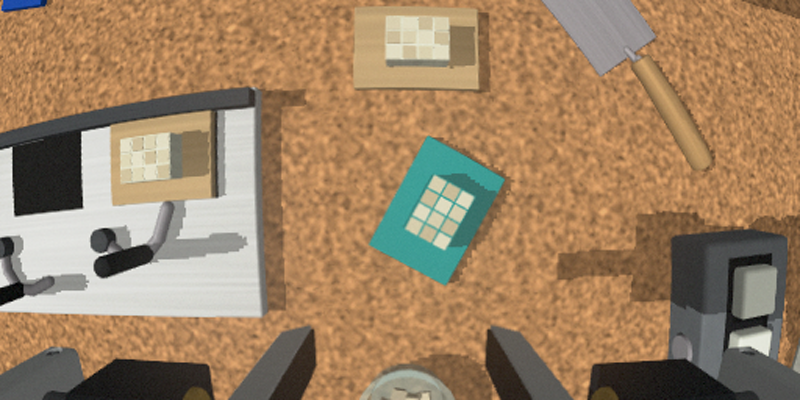

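Clip 3 is shut on the plaque (nose at view (168,205)). Plaque A's corners are at view (356,8), (478,9), (480,89) and (354,88), between the palette knife and the turquoise look-alike.

```bash
python3 - <<'E'
from h import *
c=dict(np.load("pics/w7.npz")); k=1/1.5625
P=np.array([hit(c,u*k,v*k,.008,True) for u,v in ((356,8),(478,9),(480,89),(354,88))])
print(np.round(P*1000,1),np.linalg.norm(np.roll(P,-1,0)-P,axis=1)*1000)
m=P.mean(0); d=P[1]-P[0]+P[2]-P[3]; a=np.arctan2(d[0],-d[1]); print(m,a)
B=np.array([hit(c,u*k,v*k,.026,True) for u,v in ((386,17),(449,17),(449,58),(386,58))]); print("block",B.mean(0))
print(row(*m,.26,a))
E
```

```text
[[ 708.9  -68.8]
 [ 709.6 -151.8]
 [ 650.7 -152.1]
 [ 650.2  -68.3]] [82.91430032 58.96839265 83.7857183  58.65994313]
[ 0.67985539 -0.11026943] 0.007141059738245315
block [ 0.68067936 -0.10981002]
[16.069, 1.057, 7.791, -0.0, 0.0, -0.006]
```

```bash
python3 -m jog '[[5,0.3,2,0,0,0],[10,0.6,4,0,0,0],[14,1,6,0,0,0],[16.1,1.05,7.8,0,0,-0.006],[16.1,1.05,7.8,0,0,-0.006],[16.1,1.05,7.8,0,0,-0.006],[16.1,1.05,7.8,0,0,-0.006]]' 75 25; python3 - <<'E'
from h import *
print(row(.6802,-.110,.209,.007))
c=snap("wrist","w8"); cv2.imwrite("pics/w8v.png",c["img"])
E
```

```text
time_s: 22.3
ee_pos: [0.6797, -0.1105, 0.2616]
eef_rot: [3.141, -0.001, 0.006]
force: [0.1, 0.5, -0.2]
grip_width: 0.0708
grip_force: 0.0
[0.044, -0.051, 5.255, 0.0, -0.001, -0.001]
```

View pics/w8v.png

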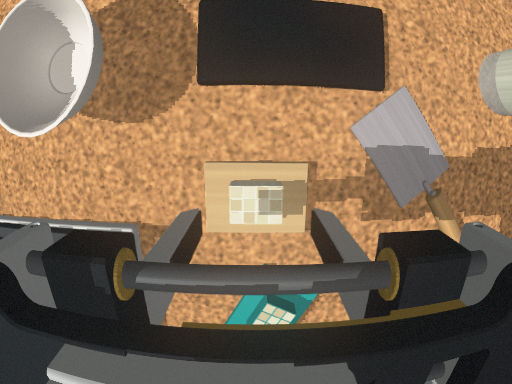

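Plaque A is centred between the fingers (px 205–308) and clear of the palette knife, so I'll grip it.

```bash
python3 -m jog '[[0.04,-0.05,2.5,0,0,0],[0.04,-0.05,5.2,0,0,0],[0.04,-0.05,5.2,0,0,0],[0.04,-0.05,5.2,0,0,0]]' ; python3 -m jog '[[0,0,0,0,0,0],[0,0,0,0,0,0],[0,0,0,0,0,0],[0,0,0,0,0,0],[0,0,0,0,0,0]]' 0 25; python3 -m jog '[[0,0,-3,0,0,0],[0,0,-7,0,0,0],[0,0,-10,0,0,0],[0,0,-10,0,0,0]]'; python3 -c "
from h import *
print(row(SEAT[2][0]-.006,SEAT[2][1],.30,0.004))"
```

```text
time_s: 22.75
ee_pos: [0.6803, -0.1101, 0.2095]
eef_rot: [3.141, -0.001, 0.006]
force: [-0.5, -0.4, 0.4]
grip_width: 0.0708
grip_force: 0.0
time_s: 23.25
ee_pos: [0.6806, -0.11, 0.2083]
eef_rot: [3.142, 0.0, 0.006]
force: [0.1, 0.4, 1.5]
grip_width: 0.0396
grip_force: 25.0
time_s: 23.65
ee_pos: [0.681, -0.11, 0.3133]
eef_rot: [3.14, -0.007, 0.006]
force: [-0.5, -0.5, -1.1]
grip_width: 0.0395
grip_force: 25.0
[-7.583, -29.822, 1.225, 0.002, -0.007, 0.002]
```

```bash
python3 -m jog '[[-1.2,-4,0,0,0,0],[-2.5,-9,0,0,0,0],[-3.7,-14,0,0,0,0],[-5,-19,0,0,0,0],[-6.2,-24,0,0,0,0],[-7.3,-28,0,0,0,0],[-7.6,-29.8,0.5,0,0,0],[-7.6,-29.8,0.5,0,0,0]]'; python3 -m jog '[[0,0,0,0,0,0],[0,0,0,0,0,0]]'; python3 - <<'E'
from h import *
o=ctrl.get_obs();print(row(SEAT[2][0]-.006,SEAT[2][1],.226,0.004))
c=snap("wrist","w9"); cv2.imwrite("pics/w9v.png",c["img"])
E
```

```text
time_s: 24.45
ee_pos: [0.6022, 0.1896, 0.3017]
eef_rot: [3.141, 0.002, 0.009]
force: [-0.2, -0.2, -0.3]
grip_width: 0.0399
grip_force: 25.0
time_s: 24.65
ee_pos: [0.6034, 0.186, 0.3029]
eef_rot: [3.141, 0.0, 0.004]
force: [0.2, -0.0, -1.1]
grip_width: 0.04
grip_force: 25.0
[0.013, -0.174, 7.689, 0.0, 0.0, 0.0]
```

View pics/w9v.png

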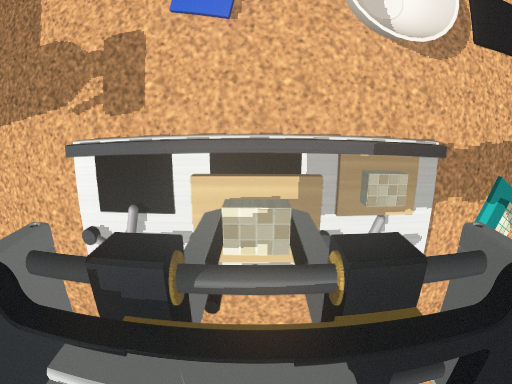

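Plaque A is held square over station 2 (far edge at row 176), and plaque B is clipped at the right.

```bash
python3 - <<'E'
from h import *
c=dict(np.load("pics/w9.npz"))
for u,v in ((192,176),(322,176),(256,176)): print(np.round(hit(c,u,v,.1026,True)*1000,1))
E
python3 -m jog '[[0,-0.17,3,0,0,0],[0,-0.17,5.5,0,0,0],[0,-0.17,7.6,0,0,0],[0,-0.17,7.7,0,0,0],[0,-0.17,7.7,0,0,0]]'; python3 -m jog '[[0.2,0,0,0,0,0],[0.4,0,0,0,0,0],[0.6,0,0,0,0,0],[0.75,0,0,0,0,0],[0.75,0,0,0,0,0]]'
```

```text
[632.9 226.7]
[633.3 145.2]
[633.  186.6]
time_s: 25.2
ee_pos: [0.6032, 0.1884, 0.2265]
eef_rot: [3.141, 0.0, 0.005]
force: [0.4, 0.1, -1.9]
grip_width: 0.04
grip_force: 25.0
time_s: 25.7
ee_pos: [0.6098, 0.1894, 0.2265]
eef_rot: [3.141, 0.004, 0.006]
force: [-15.6, -1.2, 9.2]
grip_width: 0.0396
grip_force: 25.0
```

```bash
python3 -m jog '[[-0.06,0.1,0.1,0,0,0],[-0.06,0.15,0.2,0,0,0],[-0.06,0.15,0.3,0,0,0],[-0.06,0.15,0.3,0,0,0]]'; python3 -m jog '[[0,0,0,0,0,0],[0,0,0,0,0,0],[0,0,0,0,0,0],[0,0,0,0,0,0]]' 62; python3 -m jog '[[0,0,-2,0,0,0],[0,0,-6,0,0,0],[-5,0,-8,0,0,0],[-9,0,-8,0,0,0],[-9,0,-8,0,0,0],[-9,0,-8,0,0,0]]'; python3 - <<'E'
from h import *
c=snap("wrist","w10"); im=c["img"]; hsv=cv2.cvtColor(im,cv2.COLOR_BGR2HSV)
m=((hsv[...,0]>8)&(hsv[...,0]<28)&(hsv[...,1]>45)&(hsv[...,2]>70)).astype(np.uint8)
a=[proj(c,[*(SEAT[2]+d),.023],True) for d in ([.036,.05],[-.036,-.05])]; print(np.round(a))
u0,u1=sorted((int(a[0][0]),int(a[1][0]))); v0,v1=sorted((int(a[0][1]),int(a[1][1])))
w=np.zeros_like(m); w[v0:v1,u0:u1]=m[v0:v1,u0:u1]
ys=[hit(c,u,v,.023,True)[1] for v in range(v0+8,v1-8,4) for us in [np.where(w[v])[0]] for u in (us.min()-.5,us.max()+.5)]
print("left",np.median(ys[::2]),"right",np.median(ys[1::2]))
xs=np.array([[hit(c,u,vs.min()-.5,.023,True)[0],hit(c,u,vs.max()+.5,.023,True)[0]] for u in range(u0+12,u1-12,6) for vs in [np.where(w[:,u])[0]]])
print("far",xs[:,0].round(4),"near",xs[:,1].round(4)); print(row(*pin(2,1.04),.30,.95))
E
```

```text
time_s: 26.1
ee_pos: [0.6094, 0.1882, 0.2234]
eef_rot: [-3.141, 0.002, 0.006]
force: [-7.9, 1.6, 3.8]
grip_width: 0.0397
grip_force: 25.0
time_s: 26.5
ee_pos: [0.6099, 0.1878, 0.2233]
eef_rot: [-3.142, -0.0, 0.006]
force: [0.6, -0.3, 0.7]
grip_width: 0.0584
grip_force: 0.0
time_s: 27.1
ee_pos: [0.5196, 0.1874, 0.3039]
eef_rot: [-3.141, -0.001, 0.006]
force: [0.3, 1.0, 0.2]
grip_width: 0.0579
grip_force: 0.0
[[201.  52.]
 [313. 133.]]
left 0.2302893317902913 right 0.14716634649718874
far [0.639  0.6388 0.6387 0.6385 0.6394 0.6393 0.6393 0.6393 0.6394 0.6395
 0.6396 0.6397 0.6389 0.6391 0.6394] near [0.579  0.5789 0.5789 0.5788 0.5788 0.5788 0.5788 0.5789 0.5789 0.579
 0.579  0.5791 0.5792 0.5794 0.5795]
[-0.301, -3.807, 0.374, 0.0, -0.002, -0.944]
```

Plaque A is flush (far edge 0.639, parallel) and centred within about 1 mm. Now I'll release clip 2.

```bash
python3 -m jog '[[-0.3,-3.8,0.2,0,0,-0.944],[-0.3,-3.8,0.2,0,0,-0.944],[-0.3,-3.8,0.2,0,0,-0.944],[-0.3,-3.8,0.2,0,0,-0.944],[-0.3,-3.8,0.2,0,0,-0.944],[-0.3,-3.8,0.2,0,0,-0.944],[-0.3,-3.8,0.2,0,0,-0.944],[-0.3,-3.8,0.2,0,0,-0.944]]' 45 20; python3 -c "
from h import *
print(row(*pin(2,1.04),.239,.95))"
```

```text
time_s: 27.95
ee_pos: [0.5176, 0.2253, 0.3008]
eef_rot: [3.142, -0.0, 0.95]
force: [-0.8, -0.5, 1.2]
grip_width: 0.0424
grip_force: 0.0
[-0.015, -0.045, 6.183, 0.0, -0.0, -0.0]
```

```bash
python3 -m jog '[[0,0,3,0,0,0],[0,-0.03,6.1,0,0,0],[0,-0.03,6.1,0,0,0],[0,-0.03,6.1,0,0,0]]'; python3 -m jog '[[0,0,0,0,0,0],[0,0,0,0,0,0],[0,0,0,0,0,0],[0,0,0,0,0,0],[0,0,0,0,0,0]]' 0 20; python3 -m jog '[[-0.15,0.29,0,0,0,0],[-0.29,0.64,0,0,0,0],[-0.41,1.0,0,0,0,0],[-0.48,1.37,0,0,0,0],[-0.53,1.74,0,0,0,0],[-0.54,2.12,0,0,0,0],[-0.51,2.5,0,0,0,0],[-0.45,2.87,0,0,0,0]]'; python3 -m jog '[[0,0,0,0,0,0],[0,0,0,0,0,0],[0,0,0,0,0,0],[0,0,0,0,0,0],[0,0,0,0,0,0]]' 60; python3 -m jog '[[0,0,-3,0,0,0],[0,0,-8,0,0,0],[0,0,-12,0,0,0],[0,0,-14,0,0,0]]' 60; python3 -c "
from h import *
print(row(.42,.10,.40,0))"
```

```text
time_s: 28.35
ee_pos: [0.5169, 0.2255, 0.2406]
eef_rot: [-3.141, 0.0, 0.949]
force: [0.1, 0.6, 0.2]
grip_width: 0.0423
grip_force: 0.0
time_s: 28.85
ee_pos: [0.5167, 0.2254, 0.2409]
eef_rot: [3.14, -0.002, 0.95]
force: [5.3, -0.2, 1.5]
grip_width: 0.0136
grip_force: 20.0
time_s: 29.65
ee_pos: [0.537, 0.2047, 0.2406]
eef_rot: [-3.141, 0.001, 0.95]
force: [-4.2, -0.6, 8.0]
grip_width: 0.0134
grip_force: 20.0
time_s: 30.15
ee_pos: [0.5369, 0.2052, 0.24]
eef_rot: [-3.141, 0.0, 0.95]
force: [0.6, 0.8, 0.6]
grip_width: 0.0502
grip_force: 0.0
time_s: 30.55
ee_pos: [0.5369, 0.2051, 0.384]
eef_rot: [3.139, -0.004, 0.95]
force: [-0.2, 0.1, 0.9]
grip_width: 0.0564
grip_force: 0.0
[-15.347, -3.389, -1.659, 0.001, -0.005, 0.95]
```

```bash
python3 -m jog '[[-15.3,-3.4,-1.6,0,0,0.95],[-15.3,-3.4,-1.6,0,0,0.95],[-15.3,-3.4,-1.6,0,0,0.95],[-15.3,-3.4,-1.6,0,0,0.95],[-15.3,-3.4,-1.6,0,0,0.95],[-15.3,-3.4,-1.6,0,0,0.95],[-15.3,-3.4,-1.6,0,0,0.95],[-15.3,-3.4,-1.6,0,0,0.95]]' 0; python3 -m jog '[[0,0,0,0,0,0],[0,0,0,0,0,0],[0,0,0,0,0,0],[0,0,0,0,0,0]]'; python3 - <<'E'
from h import *
c=snap("wrist","w11"); im=c["img"]; g=cv2.cvtColor(im,cv2.COLOR_BGR2HSV)[...,2]
n,l,s,ce=cv2.connectedComponentsWithStats((g<60).astype(np.uint8))
for i in range(1,n):
    if 60<s[i,4]<1500 and ce[i][1]<130: print("comp",s[i],np.round(ce[i],1))
for i in (1,2,3): print(i,{q:np.round(proj(c,[*pin(i,q),.055],True),1).tolist() for q in (0,.17,.34)})
hsv=cv2.cvtColor(im,cv2.COLOR_BGR2HSV); m0=((hsv[...,0]>8)&(hsv[...,0]<28)&(hsv[...,1]>45)&(hsv[...,2]>70)).astype(np.uint8)
for i in (2,3):
    P=[proj(c,[*(SEAT[i]+d),.023],True) for d in ([.036,.05],[-.036,-.05])]
    u0,v0=np.int32(np.min(P,0)); u1,v1=np.int32(np.max(P,0)); w=np.zeros_like(m0); w[v0:v1,u0:u1]=m0[v0:v1,u0:u1]
    cs,_=cv2.findContours(w,cv2.RETR_EXTERNAL,cv2.CHAIN_APPROX_NONE); r=rect_world(c,max(cs,key=cv2.contourArea),.023,True); print("plaque",i,np.round(r[0],1),np.round(r[1],1),round(r[2],2))
E
```

```text
time_s: 31.35
ee_pos: [0.4202, 0.1004, 0.3962]
eef_rot: [-3.142, 0.0, -0.001]
force: [-0.3, 0.0, 0.5]
grip_width: 0.0004
grip_force: 0.0
time_s: 31.75
ee_pos: [0.4204, 0.1004, 0.3961]
eef_rot: [-3.142, 0.0, 0.0]
force: [-0.6, 0.0, -0.3]
grip_width: 0.0002
grip_force: 0.0
comp [156  62  21  14  90] [165.3  69.3]
comp [ 60  68  33  18 328] [75.5 75.5]
1 {0: [75.1, 74.7], 0.17: [74.2, 80.3], 0.34: [72.6, 85.8]}
2 {0: [164.9, 62.8], 0.17: [163.8, 68.8], 0.34: [161.6, 74.7]}
3 {0: [274.3, 58.8], 0.17: [273.2, 64.9], 0.34: [270.9, 70.8]}
plaque 2 [608.3 188.1] [62.2 85.1] 0.39Traceback (most recent call last):
  File "<stdin>", line 11, in <module>
ValueError: max() iterable argument is empty
```

Clip 2 reads about 0.17 and clip 1 is shut. Next I'll view the switch box from close by, with the fingers closed.

```bash
python3 -m jog '[[0,5,0,0,0,0],[0,10,0,0,0,0],[0,15,0,0,0,0],[0,20,0,0,0,0],[0,25,0,0,0,0],[0,30,0,0,0,0],[0,35,0,0,0,0],[0,40,0,0,0,0]]' 0 >/dev/null; python3 -m jog '[[0,3.5,2,0,0,0],[0,3.5,4,0,0,0],[0,3.5,4,0,0,0],[0,3.5,4,0,0,0]]'; python3 - <<'E'
from h import *
c=snap("wrist","w12"); im=c["img"]; hsv=cv2.cvtColor(im,cv2.COLOR_BGR2HSV)
for x,y in ((.522,-.355),(.474,-.36),(.426,-.364)): print(np.round(proj(c,[x,y,.064],True)))
for T in (120,150,180):
    m=((hsv[...,1]<50)&(hsv[...,2]>T)).astype(np.uint8); m[200:]=0
    cs,_=cv2.findContours(m,cv2.RETR_EXTERNAL,cv2.CHAIN_APPROX_NONE)
    for k in cs:
        if 150<cv2.contourArea(k)<6000: r=rect_world(c,k,.064,True); print(T,cv2.boundingRect(k),np.round(r[0],1),np.round(r[1],1),round(r[2],1))
E
```

```text
time_s: 33.0
ee_pos: [0.4204, -0.3343, 0.3566]
eef_rot: [-3.141, 0.0, 0.0]
force: [0.2, -0.2, 0.5]
grip_width: 0.0009
grip_force: 0.0
[280.  79.]
[285. 131.]
[288. 182.]
120 (270, 157, 39, 39) [ 431.7 -365.2] [33.8 33.9] 7.0
120 (48, 148, 48, 52) [ 435.8 -133.1] [56.6 66.8] 1.1
120 (265, 108, 42, 42) [ 476.6 -360.5] [35.8 36. ] 7.4
120 (258, 57, 43, 42) [ 523.7 -354.8] [36.1 36. ] 6.9
120 (229, 43, 104, 157) [ 479.5 -356.6] [150.8  85.1] 6.8
120 (0, 25, 20, 105) [555.2 -37. ] [125.3  33.8] 0.4
150 (271, 158, 38, 38) [ 431.6 -365.2] [33.5 33.6] 7.1
150 (48, 148, 47, 52) [ 435.8 -133. ] [56.6 66.5] 1.1
150 (265, 108, 41, 41) [ 476.7 -360.3] [35.2 35.4] 6.5
150 (259, 58, 42, 40) [ 523.8 -354.7] [35.2 35.5] 6.6
150 (0, 27, 19, 103) [554.1 -37.6] [ 32.4 123.4] 89.2
180 (271, 158, 37, 38) [ 431.5 -365. ] [33.1 33.1] 6.9
180 (48, 148, 44, 52) [ 437.5 -130. ] [53.4 62.5] 15.0
180 (265, 109, 41, 40) [ 476.7 -360.3] [34.4 34.8] 7.1
180 (259, 58, 41, 40) [ 524.  -354.5] [34.8 34.8] 7.1
180 (0, 27, 19, 103) [554.4 -36.1] [122.5  32. ] 0.4
```

The far key's top is at (0.524, −0.3547), measuring 36 × 36 mm and 48 mm from the mid key, which matches the description. I'll move above it.

```bash
python3 -m jog '[[5,1,3,0,0,0],[10.3,2.0,5,0,0,0],[10.3,2.0,7,0,0,0],[10.3,2.0,7,0,0,0],[10.3,2.0,7,0,0,0]]'; python3 -c "
from h import *
print(row(.5238,-.3547,.2515,0))"
```

```text
time_s: 33.55
ee_pos: [0.5233, -0.3541, 0.2873]
eef_rot: [3.141, -0.0, 0.001]
force: [0.2, 0.9, 0.1]
grip_width: 0.0005
grip_force: 0.0
[0.048, 0.06, 3.581, 0.0, -0.0, 0.001]
```

```bash
python3 -m jog '[[0,0.03,1,0,0,0],[0,0.03,2,0,0,0],[0,0.03,2.5,0,0,0],[0,0.03,2.9,0,0,0],[0,0.03,3.2,0,0,0],[0,0.03,3.5,0,0,0],[0,0.03,3.5,0,0,0]]'; python3 -m jog '[[0,0,0.1,0,0,0],[0,0,0.1,0,0,0]]'
```

```text
time_s: 34.25
ee_pos: [0.5233, -0.355, 0.2515]
eef_rot: [3.141, -0.0, -0.0]
force: [-1.5, 0.7, 3.5]
grip_width: 0.0001
grip_force: 1.0
time_s: 34.45
ee_pos: [0.5233, -0.3549, 0.2513]
eef_rot: [3.141, -0.0, -0.0]
force: [-5.2, 3.3, 12.3]
grip_width: 0.0006
grip_force: 5.9
```

```bash
python3 -m jog '[[0,0,0.05,0,0,0],[0,0,0.05,0,0,0]]'; python3 -m jog '[[0,0,-2,0,0,0],[0,0,-5,0,0,0],[-4,0,-9,0,0,0],[-8,0,-10,0,0,0],[-10,0,-10,0,0,0],[-10,0,-10,0,0,0],[-10,0,-10,0,0,0]]'; python3 - <<'E'
from h import *
c=snap("wrist","w13"); im=c["img"]; hsv=cv2.cvtColor(im,cv2.COLOR_BGR2HSV)
m=((hsv[...,1]<50)&(hsv[...,2]>150)).astype(np.uint8); m[210:]=0;m[:,:200]=0
cs,_=cv2.findContours(m,cv2.RETR_EXTERNAL,cv2.CHAIN_APPROX_NONE)
for k in cs:
    if 150<cv2.contourArea(k)<6000: r=rect_world(c,k,.064,True); print(cv2.boundingRect(k),np.round(r[0],1),np.round(r[1],1),round(r[2],1))
E
```

```text
time_s: 34.65
ee_pos: [0.5233, -0.3549, 0.2513]
eef_rot: [3.141, -0.001, -0.0]
force: [-5.9, 3.5, 15.9]
grip_width: 0.0006
grip_force: 7.9
time_s: 35.35
ee_pos: [0.4234, -0.355, 0.3499]
eef_rot: [3.141, -0.001, -0.001]
force: [-0.1, 1.6, -0.7]
grip_width: 0.0005
grip_force: 0.0
(248, 163, 42, 41) [ 429.9 -366.4] [35.7 35.1] 6.9
(242, 111, 43, 42) [ 476.7 -360.7] [34.9 35.2] 6.8
(236, 61, 42, 41) [ 522.6 -354.9] [33.8 33.4] 7.6
```

The near key is up (apparent size 33.5 → 35.5 mm) and the far key is down (35.4 → 33.6 mm). I'll take a final look at the stage.

```bash
python3 -m jog '[[0,-4,-4,0,0,0],[0,-9,-7,0,0,0],[0,-14,-7,0,0,0],[0,-19,-7,0,0,0],[0,-24,-7,0,0,0],[0,-29,-7,0,0,0],[0,-34,-7,0,0,0],[0,-39,-7,0,0,0]]' >/dev/null; python3 -m jog '[[1,-3,0,0,0,0],[3,-8,0,0,0,0],[3,-10,0,0,0,0],[3,-10,0,0,0,0],[3,-10,0,0,0,0],[3,-10,0,0,0,0]]'; python3 - <<'E'
from h import *
c=snap("wrist","w14"); t=snap("top","t14")
a=cv2.resize(c["img"][:200],(800,312),interpolation=cv2.INTER_CUBIC); b=cv2.resize(t["img"][85:285,100:420],(448,280),interpolation=cv2.INTER_CUBIC)
s=np.zeros((600,800,3),np.uint8); s[:312]=a; s[312:592,:448]=b
k=cv2.resize(dict(np.load("pics/w13.npz"))["img"][30:230,190:330],(196,280)); s[312:592,500:696]=k
cv2.imwrite("pics/final.png",s)
E
```

```text
time_s: 36.8
ee_pos: [0.4535, 0.1219, 0.4195]
eef_rot: [3.141, 0.0, -0.0]
force: [0.3, -0.2, -0.1]
grip_width: 0.0002
grip_force: 0.0
```

View pics/final.png

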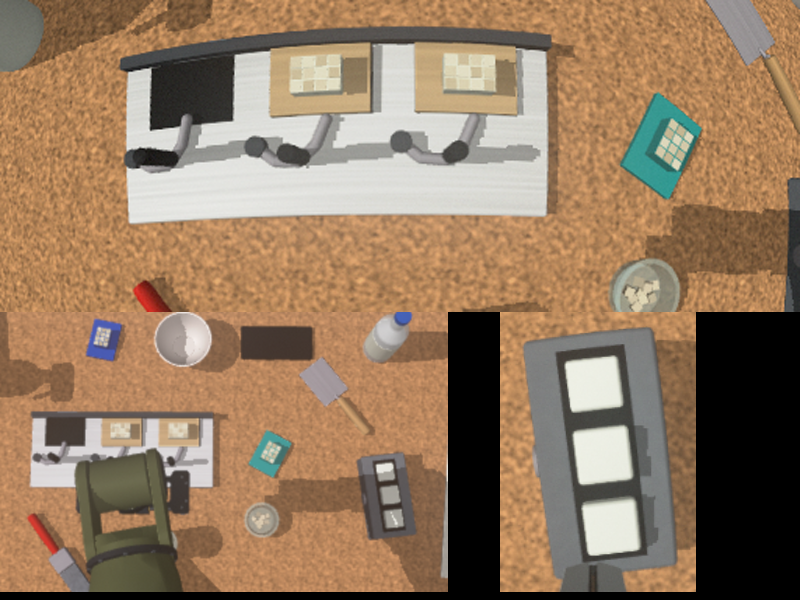

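The picture shows both plaques flush against the fence over pads 2 and 3, with their clips shut on them. Clip 1 is shut on its empty station, the bystanders haven't moved, and the far key sits low.

```bash
python3 -c "
from station import ctrl
print(ctrl.hand_in())"
```

```text
the job is handed in; nothing more can be done
None
```

I clipped both plaques flush at the middle and right stations, left the empty station's clip shut, and pressed the far key until it latched and the near key popped up; I handed the job in at about 37 s of robot time, and the hand-in gave no verdict.

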